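# Hang a slide basket on the stainer's sprung arm

### The job

Lift the basket of glass slides off the open drip hooks and, keeping it level and never setting it down, hang it gently on the hooks of the stainer's sprung arm: bring its bar down behind the keeper lips, draw it forward under the lips and let it down into the seats of both hooks. Keep hold of it and ease its weight over until the arm carries all of it, neither more nor less, so that the arm does not drop or spring up when you let go. Do not force the arm down to its bottom stop, and leave the things around where they are.

Things in the scene. Friction and masses are not known exactly. Their poses are not given: they have to be found in the camera images.
- basket: Low steel wire basket of glass slides hung from a carrying bar by a wire triangle at each end; mass unknown, 0.19 to 0.80 kg. Origin: middle of the bar. y runs along the bar (8 mm thick, 146 mm over all; either way round is the same), z up. The basket proper is 85 mm in x, 95 mm in y and lies 105 to 66 mm below the origin
- basket_grip (a point): At the origin of the basket: centre of the black grip block on the bar, 12 mm in x (the width to grip), 34 mm in y, from 13 mm below to 11 mm above this point
- basket_groove (a point): Centre of the bar's groove on the +y side, 62 mm from the bar's middle; its twin is at -62 mm. A hook plate sits in each. The groove is V-sided: 9 mm wide at the bar, about 18 mm wide at the rim of the 18 mm collars beside it
- basket_base (a point): Centre of the underside of the basket, 105 mm below the bar
- drip_hanger: Fixed steel drip stand: shallow tray (21 mm high), two posts and two forward-pointing plain hooks, open upward, where the basket hangs at the start. Origin on the worktop below the hook seats; x points from the hooks back to the posts (at x = 135 mm), y along the hanging bar. Nothing is higher than 9 mm above the seats
- drip_seat (a point): Midpoint between the two drip hook seats, where the bar's middle hangs, 165 mm above the worktop; the hook tips are 9 mm higher
- stainer: Fixed slide stainer: grey base plate, shallow steel dish (28 mm high), white column at the back (152 mm wide, front at x = 142 mm, top 200 mm above the worktop) on whose front a sprung arm with two hooks slides up and down. Origin on the worktop below the hook seats; x points from the hook tips back to the column, y along the seat line
- carrier (a joint): How far the sprung arm has sunk (m): 0 at the top stop, 0.040 at the bottom stop. It starts to sink at about 0.5 N and takes 250 N/m more (friction 0.15 N, lightly damped). It carries the basket at a sink of 4 to 31 mm, according to the basket's weight
- seat (a point): On the sprung arm and moving with it, 185 mm above the worktop when the arm is up: midpoint between the two hook seats, where the bar's middle shall lie. Axes: x back to the column, y along the seat line, z up. The hook plates are 5 mm thick, at y = +-62 mm, and run back to x = 130 mm. The seat is 10 mm wide in x; the hook's front tip closes it at x = -5 mm and is 18 mm high
- keeper (a point): On the sprung arm, midpoint of the rear edges of the two keeper lips, at x = +2 mm, z = +15 mm from the seat point. Each lip reaches back from the hook's front tip over the seat: underside 12.5 mm, top 18 mm above the seat point. So the bar cannot go in or out straight above the seat
- mouth (a point): On the sprung arm, at x = +15 mm, z = +4 mm from the seat point: where the bar's middle lies when it has come straight down through the open mouth onto the level ledge. The mouth is open from the lip (13 mm in front of this point) to a sloping rear guide (12 mm behind it at the foot, 12 mm high). Drawn forward (-x) 6 mm or more the bar goes down a 4 mm slope into the seat
- white_carton: White carton, 63 x 84 x 47 mm, loose bystander; origin under its centre
- label_tape: Roll of white label tape, 60 mm diameter, 19 mm high, loose bystander; origin under its centre
- marker_pen: Marker pen lying flat, 118 mm long, loose bystander; origin under its centre
- lab_timer: Small blue timer, 49 x 73 x 52 mm, loose bystander; origin under its centre

How it is judged:
By the outcome, as a careful person would: the job done as asked, in the order asked, and still so for the second after the job is handed in, with the robot touching nothing.
It also fails if it takes over 58 s, if anything falls off the work surface, if the arm or the gripper's body presses on something with over 40 N, if the wrist force passes 120 N, or if a joint passes its speed limit or range.

### The arm

A 7-joint arm with a two-finger parallel gripper is mounted at the origin on a cart in front of the work surface, level with it; the furniture and walls round the work are solid. World frame = base frame: x ahead of the robot, y to its left, z up, the work surface at z = 0. Lengths are in m, angles in rad, forces in N, time in s.
With the tool pointing down it reaches from about 0.4 to 0.85 m from the base axis. Payload 10.4 kg.
Tool frame: the origin (TCP) lies on the centre line of the jaws, within the pads' length; the fingertips stand 11 mm ahead of it and the grasp point (between the pads) lies 8 mm behind it (tip_reach is the distance from the TCP to the fingertips, in m); z points along the fingers, y is the line along which they close (so a half turn about z gives the same grasp; the last joint's range is limited). The gripper opens to 85 mm and grips with 20 to 120 N. Pads are 22 mm wide; open, the fingers measure 114 mm over their backs; the gripper's body (76 mm by 85 mm) begins 54 mm behind the grasp point. The pads swing forward as they close: fully open they stand 13 mm farther back than shut.
Start: joints at [-1.354, 0.332, -0.065, 1.46, 0.022, 1.35, -0.088], TCP at [0.148, 0.607, 0.242] pointing down, gripper open.
Joint ranges: [-2.6, 2.6], [-0.5, 2.12], [-1.47, 1.34], [0.16, 2.42], [-1.27, 4.41], [0.06, 2.06], [-2.6, 2.6]. Speed limits (rad/s): [2.22, 2.22, 2.79, 2.79, 3.14, 3.14, 3.14].

### API

Orientations are given as a unit quaternion [x, y, z, w].
In Python, from workcell import get_obs, camera, hand_in, tip_reach gives the robot as it stands. The module is installed in compiled form; this text tells all that it offers.
- The arm moves only by the tool move_arm, never from a script. Its argument "plan" is a list of rows, each an object with "delta_pos": the shift along the tool's x, y, z in m, a list of three; "turn": the turn, a rotation vector about the tool's x, y, z in rad, a list of three; "fingers": the closure, from 0 (fully open) to 1 (shut). A call has 1 to 12 rows; each row is the pose to reach, as a shift and turn from the pose commanded when the call began, along the tool's axes at that moment; what a row does not reach only later rows make up. A row lasts 1/8 s, in which the tool goes at most 62.5 mm and 10.7 degrees, less where a joint would pass 70% of its speed; a pose out of reach is approached as far as the arm can. A call with a gripper value outside its range is refused whole. The fingers move at their own pace and stop on an object; "force" is the grip in N (left out, the last holds). Time passes only in rows, so rows that repeat a pose let the fingers close. It gives the time, the measured TCP pose, the force, the opening and the grip force at its end, in the units of the state.
- get_obs(): the state, without advancing time (a new reading comes with each control period).
- camera(name): name is "scene" or "top" or "wrist"; returns a dict with "color" (384x512x3 uint8, red, green, blue), "range_z" (384x512 float32, m along the optical axis (not along the pixel's ray), 0 where there is no reading), "fx", "fy", "cx", "cy" (pixels), "R" (3x3) and "t" (3): a world point X has camera coordinates R X + t; the wrist camera has in their place "tool_from_camera" (4x4, takes a point from camera to tool coordinates, whose origin is the TCP and whose axes are the flange's). Camera axes: x right, y down, z forward; pixel columns grow to the right and rows downward; lengths in m; the calibration is good to about 2 mm. The wrist camera is an equidistant fisheye: a pixel r from the principal point sees the ray r / f radians off the axis. A picture is of the moment at which its call begins: read the wrist's pose just before it.
- hand_in(): hands the job in; it is judged then, once.
The state is a dict: "clock": time; "joint_pos": joint angles; "joint_velocities": joint speeds; "tau": joint torques, N m; "position": TCP position; "ee_rot": TCP orientation; "ft_force": force on the tool from outside, world axes, zero at the start; "torque": the same for the moment, N m; "grip_width": opening from 0.0 (shut) to 1.0 (fully open); "grasp_force": force on a finger pad.
Only numpy, scipy, OpenCV 4.12 (cv2) and the standard library are available. Lean on these libraries where they do the work, as an engineer would, in place of code of your own. Each camera call takes 0.05 s, during which the arm holds its last target. There are 200 camera calls.

## Working session

There is one attempt and no reset: what is moved stays moved. The work goes in short steps, Python scripts to look and compute and a tool call to move; the robot and the scene stay as the last step left them, time stands still between calls to the robot, and variables do not carry over. Pictures are saved under pics/ and viewed, at most 12 in all, crops included, and the job is handed in when it is done.

Besides the shell and the picture viewer there is one more tool, called as name([rows], argument=value, ...), one row to a line, values as JSON. move_arm: Moves the arm, as the interface text tells. Its arguments: {"type":"object","properties":{"plan":{"type":"array","items":{"type":"object","properties":{"delta_pos":{"type":"array","items":{"type":"number"}},"turn":{"type":"array","items":{"type":"number"}},"fingers":{"type":"number"}}}},"force":{"type":"number"}},"required":["plan"]}

```bash
mkdir -p pics; cat > h.py <<'E'
import numpy as np, cv2
from workcell import get_obs, camera, hand_in, tip_reach
from scipy.spatial.transform import Rotation as Ro
def world(c):
    v,u=np.mgrid[0:384,0:512]; z=c["range_z"]
    P=np.stack([(u-c["cx"])/c["fx"]*z,(v-c["cy"])/c["fy"]*z,z],-1)
    return (P-c["t"])@c["R"]
E
python3 - <<'E'
from h import *
o=get_obs()
for k in o: print(k,np.round(o[k],4))
print(tip_reach() if callable(tip_reach) else tip_reach)
a=camera("scene");b=camera("top")
np.savez("c0.npz",**{"s_"+k:v for k,v in a.items()},**{"t_"+k:v for k,v in b.items()})
for c in(a,b): print({k:np.round(v,3).tolist() for k,v in c.items() if k not in("color","range_z")})
for n,c in(("scene",a),("top",b)): cv2.imwrite(f"pics/{n}0.png",cv2.resize(c["color"][:,:,::-1],(800,600)))
E
```

```text
clock 0.0
joint_pos [-1.3536  0.3328 -0.0647  1.461   0.0216  1.3499 -0.0885]
joint_velocities [ 0.0009 -0.0003  0.001   0.0005  0.     -0.0001  0.0016]
tau [-0.00000e+00 -6.25469e+01  4.90000e-02 -3.91598e+01  1.62000e-02
  1.02000e-02  0.00000e+00]
position [0.1484 0.6068 0.2415]
ee_rot [ 1.196e-01  9.928e-01 -7.000e-04 -0.000e+00]
ft_force [-0.9896 -0.4272  0.0154]
torque [-0.0105 -0.0044  0.0089]
grasp_force 0.0
grip_width 1.0005
0.011
{'fx': 368.512, 'fy': 368.512, 'cx': 255.368, 'cy': 190.463, 'R': [[0.622, -0.783, -0.02], [-0.341, -0.248, -0.907], [0.705, 0.571, -0.421]], 't': [-0.369, 0.263, 0.781]}
{'fx': 425.541, 'fy': 425.541, 'cx': 257.504, 'cy': 185.961, 'R': [[-0.005, -1.0, 0.016], [-0.998, 0.004, -0.056], [0.056, -0.017, -0.998]], 't': [-0.077, 0.481, 1.538]}
```

View pics/scene0.png

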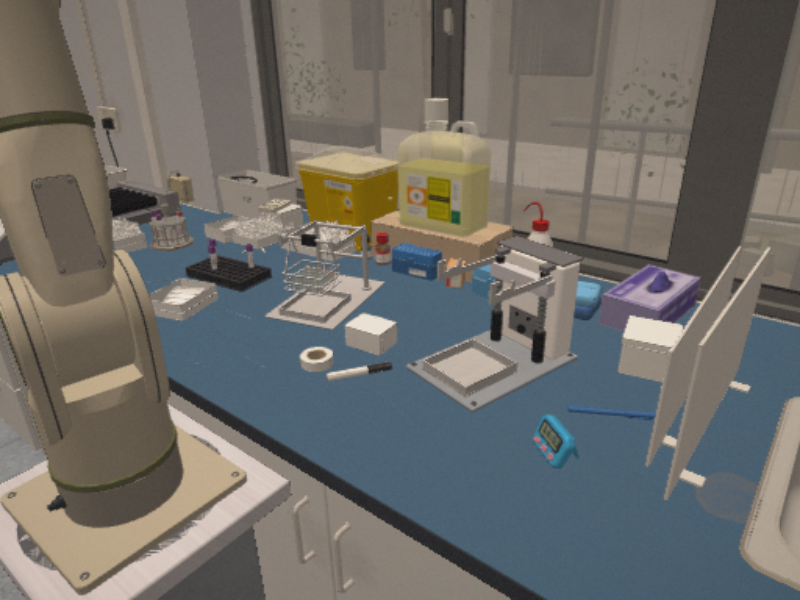

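View pics/top0.png

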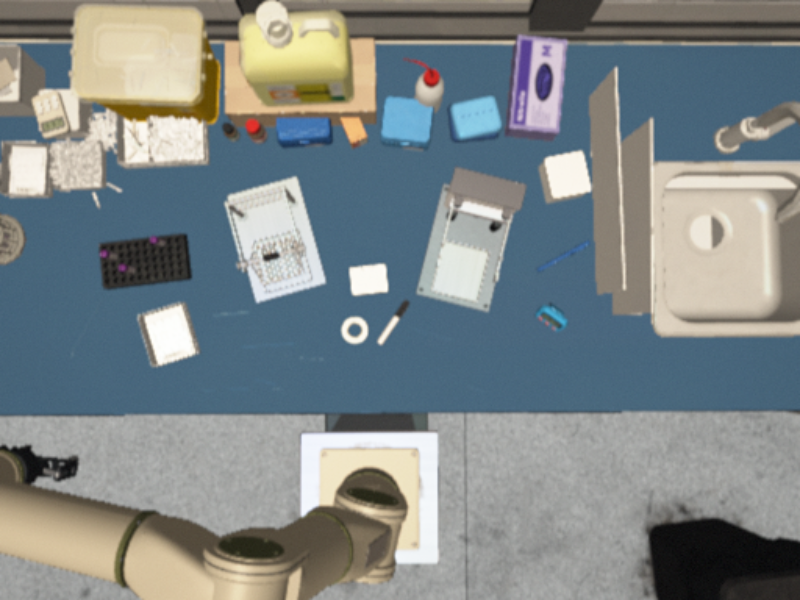

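The scene view shows the basket on the drip hanger (black grip block near (310,240)) and the stainer with two forward hooks (about (440,270) and (495,295)). In the top view the block is near (270,256) and the stainer near (470,240), with carton, tape and pen between them. I'll enlarge and triangulate.

```bash
python3 - <<'E'
from h import *
d=np.load("c0.npz")
C={n:{k[2:]:d[k] for k in d if k.startswith(n+"_")} for n in "st"}
def ray(c,u,v):
    r=c["R"].T@np.array([(u-c["cx"])/c["fx"],(v-c["cy"])/c["fy"],1]); return -c["R"].T@c["t"],r
for n in "st":
    c=C[n]; W=world(c); g=c["color"].max(2)
    box=(slice(145,162),slice(188,212)) if n=="s" else (slice(150,178),slice(155,190))
    m=np.zeros_like(g,bool); m[box]=g[box]<50
    k,l,st,ce=cv2.connectedComponentsWithStats(m.astype(np.uint8))
    for i in range(1,k):
        if st[i,4]>8: print(n,st[i],ce[i],np.median(W[l==i],0))
t=C["t"]["color"];s=C["s"]["color"]
a=cv2.resize(t[100:206,130:345],(800,395),interpolation=cv2.INTER_CUBIC)
b=cv2.resize(s[130:270,160:380],(800,509),interpolation=cv2.INTER_CUBIC)
cv2.imwrite("pics/tz.png",a[:,:,::-1]);cv2.imwrite("pics/sz.png",b[:,:,::-1])
E
```

```text
s [193 150   9   8  59] [196.81355932 153.3220339 ] [0.53886686 0.19759528 0.16694188]
t [170 163   8   3  13] [173.15384615 163.76923077] [0.54414714 0.19769594 0.1767765 ]
```

View pics/tz.png

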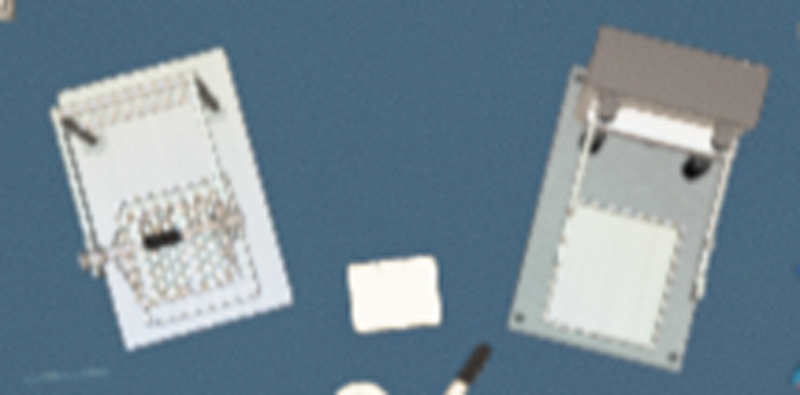

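View pics/sz.png

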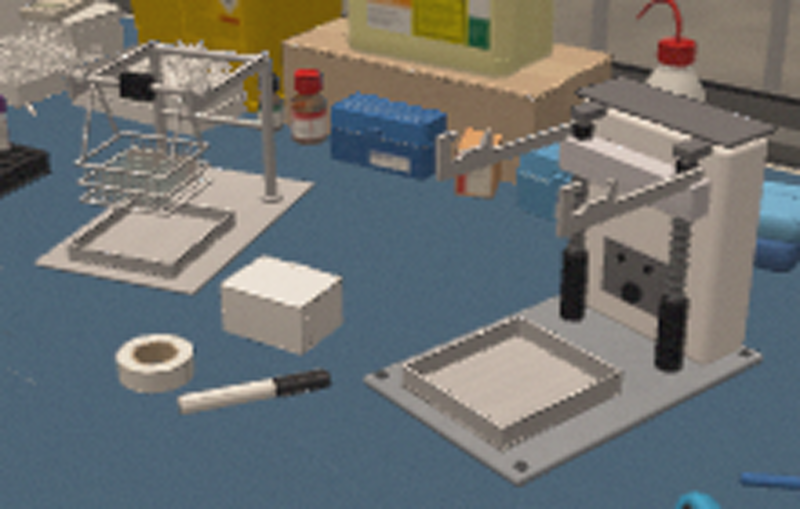

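Crops: the hooks' front tips in the scene crop are at (441,155) and (563,210), and their plates run back right to the column. In the top crop the right plate ends at (697,297). The basket's bar runs from (90,258) to (230,222).

```bash
python3 - <<'E'
from h import *
d=np.load("c0.npz")
C={n:{k[2:]:d[k] for k in d if k.startswith(n+"_")} for n in "st"}
for n in "st":
    W=world(C[n]).reshape(-1,3)
    for nm,(x0,x1,y0,y1,z0,z1) in {"hooks":(.45,.8,-.35,-.02,.165,.215),"coltop":(.5,.85,-.35,-.02,.194,.206),"bar":(.45,.6,.1,.3,.155,.185),"hangertop":(.45,.75,.05,.35,.155,.185),"splate":(.4,.8,-.35,0.02,.002,.013)}.items():
        P=W[((W>[x0,y0,z0])&(W<[x1,y1,z1])).all(1)]
        if len(P)<10: print(n,nm,len(P));continue
        r=cv2.minAreaRect(P[:,:2].astype(np.float32)); print(n,nm,len(P),np.round(cv2.boxPoints(r),3).tolist(),"ang",round(r[2],1),np.round(np.median(P,0),3))
# triangulate pts
def ray(c,u,v):
    r=c["R"].T@np.array([(u-c["cx"])/c["fx"],(v-c["cy"])/c["fy"],1]); return -c["R"].T@c["t"],r
def tri(s,t):
    A=[];b=[]
    for c,(u,v) in((C["s"],s),(C["t"],t)):
        o,r=ray(c,u,v); r/=np.linalg.norm(r); M=np.eye(3)-np.outer(r,r); A.append(M);b.append(M@o)
    A=np.vstack(A);b=np.hstack(b); x=np.linalg.lstsq(A,b,rcond=None)[0]; return x.round(4),np.linalg.norm(A@x-b).round(4)
sc=lambda u,v:(160+u/3.636-.4,130+v/3.636-.4); tp=lambda u,v:(130+u/3.721-.4,100+v/3.721-.4)
print("right tip",tri(sc(563,195),tp(697,297)))
print("block top",tri((197,150.5),(173.2,163.7)))
# plate screws on z~0.008: front left / front right / 
for p in((519,318),(673,357),(578,78)):
    o,r=ray(C["t"],*tp(*p)); print("screw",(o+r*(.008-o[2])/r[2]).round(4))
for p in((383,374),(519,466),(748,353)):
    o,r=ray(C["s"],*sc(*p)); print("screw s",(o+r*(.008-o[2])/r[2]).round(4))
for p in((441,140),(563,195)):
    o,r=ray(C["s"],*sc(*p)); print("tips on z=.203",(o+r*(.203-o[2])/r[2]).round(4))
E
```

```text
s hooks 1667 [[0.48100000619888306, -0.28299999237060547], [0.6880000233650208, -0.3370000123977661], [0.7279999852180481, -0.18400000035762787], [0.5210000276565552, -0.13099999725818634]] ang 75.5 [ 0.645 -0.262  0.184]
s coltop 538 [[0.49000000953674316, -0.296999990940094], [0.6949999928474426, -0.335999995470047], [0.7239999771118164, -0.1809999942779541], [0.5189999938011169, -0.14300000667572021]] ang 79.4 [ 0.668 -0.261  0.2  ]
s bar 227 [[0.5090000033378601, 0.26899999380111694], [0.5289999842643738, 0.12300000339746475], [0.6169999837875366, 0.13500000536441803], [0.597000002861023, 0.2809999883174896]] ang 7.7 [0.542 0.196 0.165]
s hangertop 329 [[0.5070000290870667, 0.2680000066757202], [0.5410000085830688, 0.12399999797344208], [0.6949999928474426, 0.1599999964237213], [0.6610000133514404, 0.30399999022483826]] ang 13.2 [0.551 0.201 0.162]
s splate 2526 [[0.4000000059604645, -0.3490000069141388], [0.7990000247955322, -0.3499999940395355], [0.7990000247955322, 0.01899999938905239], [0.4009999930858612, 0.019999999552965164]] ang 89.9 [ 0.536 -0.228  0.009]
t hooks 1323 [[
[... 769 characters left out ...]
0.6620000004768372, 0.30799999833106995]] ang 15.9 [0.579 0.216 0.164]
t splate 4521 [[0.4000000059604645, -0.3499999940395355], [0.800000011920929, -0.3499999940395355], [0.800000011920929, 0.017999999225139618], [0.4000000059604645, 0.017999999225139618]] ang 90.0 [ 0.582 -0.165  0.006]
right tip (array([ 0.4903, -0.2681,  0.198 ]), np.float64(0.0003))
block top (array([0.5442, 0.1993, 0.1745]), np.float64(0.0017))
screw [ 0.4836 -0.1219  0.008 ]
screw [ 0.4446 -0.2734  0.008 ]
screw [ 0.7223 -0.1821  0.008 ]
screw s [ 0.4853 -0.1202  0.008 ]
screw s [ 0.4444 -0.2703  0.008 ]
screw s [ 0.6844 -0.3345  0.008 ]
tips on z=.203 [ 0.5145 -0.1529  0.203 ]
tips on z=.203 [ 0.4804 -0.2738  0.203 ]
```

```bash
cat >> h.py <<'E'
def go(p,head,o=None):
    """delta_pos, turn to bring TCP to p pointing down with tool y heading (deg) from the measured pose"""
    o=o or get_obs(); R=Ro.from_quat(o["ee_rot"]).as_matrix()
    h=np.radians(head); y=np.array([np.cos(h),np.sin(h),0]); z=np.array([0,0,-1.]); T=np.c_[np.cross(y,z),y,z]
    print("delta",(R.T@(np.array(p)-o["position"])).round(4).tolist(),"turn",Ro.from_matrix(R.T@T).as_rotvec().round(4).tolist())
E
python3 - <<'E'
from h import *
go([.544,.199,.28],15.5); go([.35,.4,.30],45)
E
```

```text
delta [-0.4812, -0.3022, -0.038] turn [-0.0011, 0.0007, 1.0605]
delta [-0.245, -0.1531, -0.0582] turn [-0.0012, 0.0004, 0.5456]
```

move_arm([
  {"delta_pos": [-0.04,-0.025,-0.04],"turn": [0,0,0.1]},
  {"delta_pos": [-0.08,-0.05,-0.058],"turn": [0,0,0.2]},
  {"delta_pos": [-0.13,-0.08,-0.058],"turn": [0,0,0.35]},
  {"delta_pos": [-0.18,-0.113,-0.058],"turn": [0,0,0.5]},
  {"delta_pos": [-0.23,-0.145,-0.058],"turn": [0,0,0.65]},
  {"delta_pos": [-0.28,-0.176,-0.058],"turn": [0,0,0.8]},
  {"delta_pos": [-0.33,-0.207,-0.058],"turn": [0,0,0.9]},
  {"delta_pos": [-0.38,-0.239,-0.058],"turn": [0,0,0.98]},
  {"delta_pos": [-0.43,-0.27,-0.05],"turn": [0,0,1.04]},
  {"delta_pos": [-0.465,-0.292,-0.042],"turn": [0,0,1.06]},
  {"delta_pos": [-0.481,-0.302,-0.038],"turn": [0,0,1.06]},
  {"delta_pos": [-0.481,-0.302,-0.038],"turn": [0,0,1.06]},
])

```text
validation failed for argument at $.pl...
```

```bash
python3 - <<'E'
from h import *
o=get_obs(); print(o["position"],o["ft_force"],o["joint_pos"])
c=camera("wrist"); print({k:np.round(v,3).tolist() for k,v in c.items() if k not in("color","range_z")})
np.savez("w1.npz",pos=o["position"],q=o["ee_rot"],**c)
cv2.imwrite("pics/w1.png",cv2.resize(c["color"][:,:,::-1],(800,600)))
E
```

```text
[0.14835075 0.60680825 0.24157697] [-0.2618548  -0.03991523  1.05564769] [-1.35360183  0.33282993 -0.06471342  1.46086835  0.02157848  1.34987659
 -0.08853225]
{'fx': 297.319, 'fy': 297.319, 'cx': 254.151, 'cy': 189.505, 'tool_from_camera': [[-0.001, -0.949, -0.316, 0.081], [1.0, -0.001, 0.001, 0.002], [-0.001, -0.316, 0.949, -0.132], [0.0, 0.0, 0.0, 1.0]]}
```

View pics/w1.png

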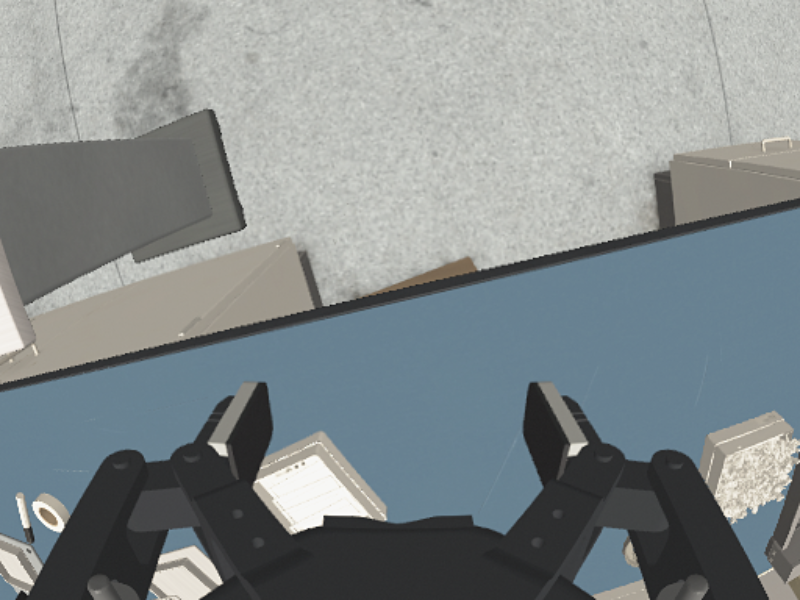

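The wrist camera, on the tool's +x side, shows both fingers (about (240,430) and (560,430)) and the worktop. The move was refused by validation, so I'll retry with all fields given.

move_arm([
  {"delta_pos": [-0.04,-0.025,-0.04],"turn": [0.0,0.0,0.1],"fingers": 0.0},
  {"delta_pos": [-0.08,-0.05,-0.058],"turn": [0.0,0.0,0.2],"fingers": 0.0},
  {"delta_pos": [-0.13,-0.08,-0.058],"turn": [0.0,0.0,0.35],"fingers": 0.0},
  {"delta_pos": [-0.18,-0.113,-0.058],"turn": [0.0,0.0,0.5],"fingers": 0.0},
  {"delta_pos": [-0.23,-0.145,-0.058],"turn": [0.0,0.0,0.65],"fingers": 0.0},
  {"delta_pos": [-0.28,-0.176,-0.058],"turn": [0.0,0.0,0.8],"fingers": 0.0},
  {"delta_pos": [-0.33,-0.207,-0.058],"turn": [0.0,0.0,0.9],"fingers": 0.0},
  {"delta_pos": [-0.38,-0.239,-0.058],"turn": [0.0,0.0,0.98],"fingers": 0.0},
  {"delta_pos": [-0.43,-0.27,-0.05],"turn": [0.0,0.0,1.04],"fingers": 0.0},
  {"delta_pos": [-0.465,-0.292,-0.042],"turn": [0.0,0.0,1.06],"fingers": 0.0},
  {"delta_pos": [-0.481,-0.302,-0.038],"turn": [0.0,0.0,1.06],"fingers": 0.0},
  {"delta_pos": [-0.481,-0.302,-0.038],"turn": [0.0,0.0,1.06],"fingers": 0.0},
])

```text
clock: 1.65
position: [0.5444, 0.1981, 0.2797]
ee_rot: [0.606, 0.795, -0.001, -0.0]
ft_force: [-0.6, 0.4, -0.0]
grip_width: 1.0
grasp_force: 0.0
```

```bash
cat >> h.py <<'E'
def wshot(name,show=None):
    o=get_obs(); c=camera("wrist"); np.savez(name+".npz",pos=o["position"],q=o["ee_rot"],**c)
    im=c["color"]
    if show is not None: u0,u1,v0,v1=show; im=im[v0:v1,u0:u1]
    k=min(800/im.shape[1],600/im.shape[0]); cv2.imwrite(f"pics/{name}.png",cv2.resize(im,None,fx=k,fy=k,interpolation=cv2.INTER_CUBIC)[:,:,::-1])
    return o,c
def wray(d,u,v):
    """world origin and unit ray of a wrist pixel; d: npz dict with pos,q"""
    T=d["tool_from_camera"]; x,y=(u-d["cx"])/d["fx"],(v-d["cy"])/d["fy"]; th=np.hypot(x,y); s=np.sin(th)/max(th,1e-9)
    R=Ro.from_quat(d["q"]).as_matrix(); return R@T[:3,3]+d["pos"], R@T[:3,:3]@np.array([x*s,y*s,np.cos(th)])
def onz(d,u,v,z):
    o,r=wray(d,u,v); return (o+r*(z-o[2])/r[2]).round(4)
def tri(L):
    A=[];b=[]
    for d,u,v in L:
        o,r=wray(d,u,v); M=np.eye(3)-np.outer(r,r); A.append(M);b.append(M@o)
    A=np.vstack(A);b=np.hstack(b); x=np.linalg.lstsq(A,b,rcond=None)[0]; return x.round(4),np.linalg.norm(A@x-b).round(4)
E
python3 - <<'E'
from h import *
o,c=wshot("w2"); print(o["position"],o["ft_force"],o["joint_pos"].round(2))
E
```

```text
[0.54435107 0.19811941 0.27968576] [-0.63907673  0.44853383 -0.00133314] [-0.78  0.22  0.42  1.55 -0.09  1.39 -0.09]
```

View pics/w2.png

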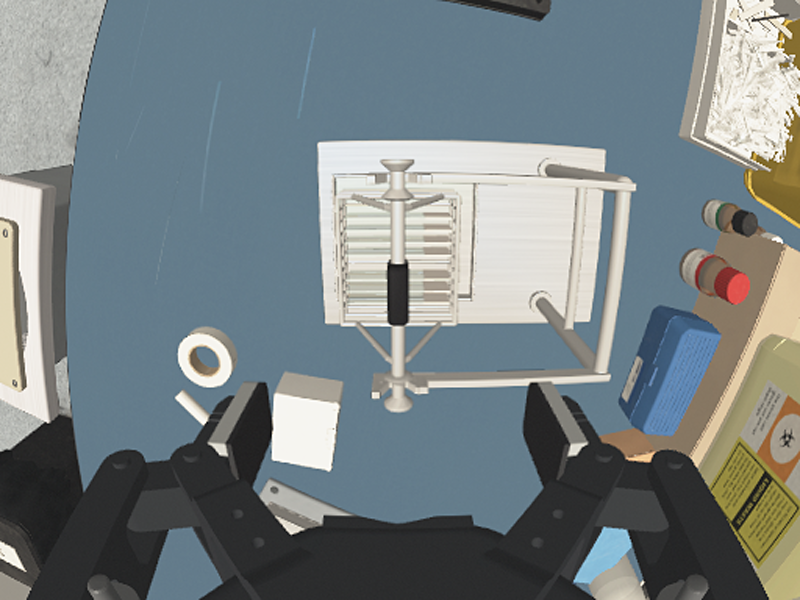

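Wrist view: the black block is centred at (398,292), and the bar runs vertically from (397,160) to (398,405), so the heading is nearly right.

```bash
python3 - <<'E'
from h import *
d=dict(np.load("w2.npz")); g=d["color"].max(2); m=np.zeros_like(g); m[160:212,240:270]=(g[160:212,240:270]<70)
k,l,st,ce=cv2.connectedComponentsWithStats(m); i=1+st[1:,4].argmax(); print(st[i],ce[i])
B=onz(d,*ce[i],.176); print("block",B)
f=1/1.5625
a=onz(d,397.5*f,190*f,.165);b=onz(d,398.5*f,382*f,.165); v=a-b; print(a,b,np.linalg.norm(v),"bar dir",np.degrees(np.arctan2(v[1],v[0])))
# height: wrist block ray vs scene block ray
C=np.load("c0.npz"); R,t=C["s_R"],C["s_t"]
r=R.T@np.array([(197-C["s_cx"])/C["s_fx"],(152.5-C["s_cy"])/C["s_fy"],1]); r/=np.linalg.norm(r); o2=-R.T@t
o1,r1=wray(d,*ce[i]); M=[np.eye(3)-np.outer(x,x) for x in(r1,r)]
A=np.vstack(M); bb=np.hstack([M[0]@o1,M[1]@o2]); x=np.linalg.lstsq(A,bb,rcond=None)[0]; print("tri",x,np.linalg.norm(A@x-bb))
go([*B[:2],.157],np.degrees(np.arctan2(v[1],v[0]))+90)
E
```

```text
[248 167  13  41 504] [254.01388889 187.51785714]
block [0.5432 0.2041 0.176 ]
[0.5293 0.256  0.165 ] [0.56   0.1464 0.165 ] 0.11381849586073436 bar dir 105.6480634844499
tri [0.54383994 0.20149286 0.16732409] 0.00020231080458589588
delta [0.0045, 0.0008, 0.123] turn [-0.0001, 0.0011, 3.1387]
```

move_arm([
  {"delta_pos": [0.004,0.001,0.03],"turn": [0.0,0.0,0.0],"fingers": 0.2},
  {"delta_pos": [0.004,0.001,0.06],"turn": [0.0,0.0,0.0],"fingers": 0.2},
  {"delta_pos": [0.004,0.001,0.09],"turn": [0.0,0.0,0.0],"fingers": 0.2},
  {"delta_pos": [0.004,0.001,0.113],"turn": [0.0,0.0,-0.003],"fingers": 0.2},
  {"delta_pos": [0.004,0.001,0.123],"turn": [0.0,0.0,-0.003],"fingers": 0.3},
  {"delta_pos": [0.004,0.001,0.123],"turn": [0.0,0.0,-0.003],"fingers": 0.6},
  {"delta_pos": [0.004,0.001,0.123],"turn": [0.0,0.0,-0.003],"fingers": 0.75},
], force=40)

```text
clock: 2.58
position: [0.5442, 0.2042, 0.1585]
ee_rot: [0.604, 0.797, 0.001, 0.0]
ft_force: [0.6, -0.2, -0.1]
grip_width: 0.282
grasp_force: 0.0
```

```bash
python3 - <<'E'
from h import *
o,c=wshot("w3",(130,380,80,267)); print(o["position"],o["ft_force"],o["grip_width"])
E
```

```text
[0.54422833 0.20420957 0.15846612] [ 0.63676233 -0.18984844 -0.1273602 ] 0.28213795552662285
```

View pics/w3.png

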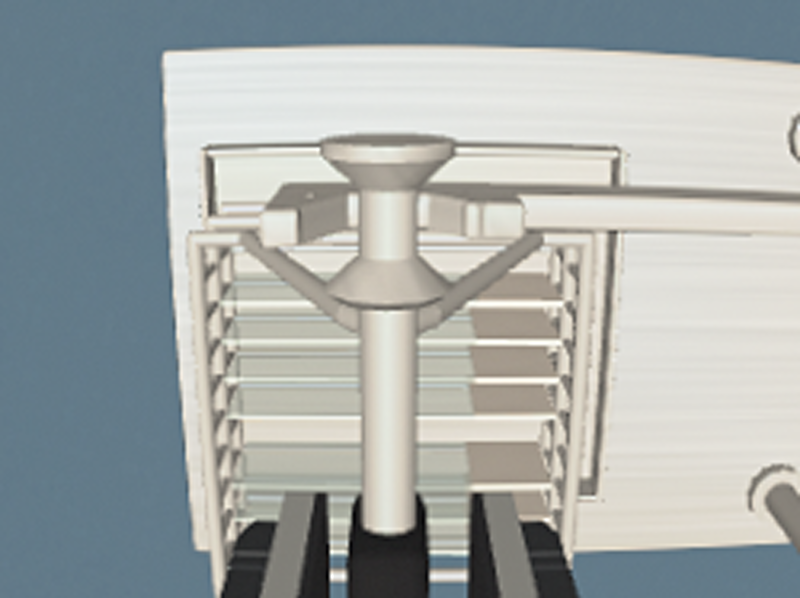

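The block sits between the fingers, centred, with the bar axis vertical in the picture. Now I'll close.

move_arm([
  {"delta_pos": [0.0,0.0,0.0],"turn": [0.0,0.0,0.0],"fingers": 0.85},
  {"delta_pos": [0.0,0.0,0.0],"turn": [0.0,0.0,0.0],"fingers": 0.95},
  {"delta_pos": [0.0,0.0,0.0],"turn": [0.0,0.0,0.0],"fingers": 1.0},
  {"delta_pos": [0.0,0.0,0.0],"turn": [0.0,0.0,0.0],"fingers": 1.0},
], force=50)

```text
clock: 3.12
position: [0.5443, 0.2039, 0.158]
ee_rot: [0.604, 0.797, 0.001, 0.0]
ft_force: [0.1, 0.1, 6.4]
grip_width: 0.13
grasp_force: 51.2
```

move_arm([
  {"delta_pos": [0.0,0.0,-0.003],"turn": [0.0,0.0,0.0],"fingers": 1.0},
  {"delta_pos": [0.0,0.0,-0.008],"turn": [0.0,0.0,0.0],"fingers": 1.0},
  {"delta_pos": [0.0,0.0,-0.015],"turn": [0.0,0.0,0.0],"fingers": 1.0},
  {"delta_pos": [0.0,0.0,-0.025],"turn": [0.0,0.0,0.0],"fingers": 1.0},
  {"delta_pos": [0.0,0.0,-0.037],"turn": [0.0,0.0,0.0],"fingers": 1.0},
  {"delta_pos": [0.0,0.0,-0.05],"turn": [0.0,0.0,0.0],"fingers": 1.0},
  {"delta_pos": [0.0,0.0,-0.063],"turn": [0.0,0.0,0.0],"fingers": 1.0},
  {"delta_pos": [0.0,0.0,-0.073],"turn": [0.0,0.0,0.0],"fingers": 1.0},
  {"delta_pos": [0.0,0.0,-0.078],"turn": [0.0,0.0,0.0],"fingers": 1.0},
  {"delta_pos": [0.0,0.0,-0.08],"turn": [0.0,0.0,0.0],"fingers": 1.0},
  {"delta_pos": [0.0,0.0,-0.08],"turn": [0.0,0.0,0.0],"fingers": 1.0},
])

```text
clock: 4.5
position: [0.5437, 0.2036, 0.237]
ee_rot: [0.604, 0.797, -0.0, -0.0]
ft_force: [-0.7, 0.1, -5.6]
grip_width: 0.131
grasp_force: 49.6
```

```bash
python3 - <<'E'
from h import *
F=[]
for i in range(8): F.append(get_obs()["ft_force"]); c=camera("top") if i else wshot("w4")[1]
print(np.round(F,2)[:,2],np.mean(F,0),np.std(F,0)); o=get_obs(); print(o["position"],o["torque"],o["clock"])
# bar ends vs tool in wrist picture w4
# stainer frame estimate: base from screws & hook tips
th=np.radians(-14.5); X=np.array([np.cos(th),np.sin(th)]);Y=np.array([-X[1],X[0]])
tips=np.array([[.5145,-.1529],[.4804,-.2738]]); print("tip x,y in stainer axes",tips@X,tips@Y)
for n in "top","scene": pass
d=np.load("c0.npz"); 
c={k[2:]:d[k] for k in d if k[:2]=="t_"}; W=world(c).reshape(-1,3)
P=W[((W>[.45,-.35,.15])&(W<[.66,-.02,.215])).all(1)]; q=np.c_[P[:,:2]@X,P[:,:2]@Y]
h,e=np.histogram(q[:,1],bins=np.arange(-.2,.05,.004)); print([(round(float(a),3),int(b)) for a,b in zip(e,h) if b])
E
```

```text
[-5.64 -4.86 -5.24 -5.17 -4.71 -5.58 -5.33 -4.58] [-0.37396148 -0.20275282 -5.14037855] [0.45146351 0.59652132 0.365427  ]
[0.5437992  0.20365518 0.23718873] [ 0.08697258  0.0044282  -0.01885444] 4.9
tip x,y in stainer axes [0.53639506 0.53365217] [-0.01920926 -0.14479627]
[(-0.152, 4), (-0.148, 9), (-0.144, 15), (-0.14, 48), (-0.136, 71), (-0.132, 15), (-0.128, 21), (-0.124, 18), (-0.12, 22), (-0.116, 21), (-0.112, 16), (-0.108, 15), (-0.104, 15), (-0.1, 17), (-0.096, 13), (-0.092, 18), (-0.088, 13), (-0.084, 15), (-0.08, 12), (-0.076, 13), (-0.072, 9), (-0.068, 9), (-0.064, 11), (-0.06, 8), (-0.056, 9), (-0.052, 10), (-0.048, 8), (-0.044, 9), (-0.04, 10), (-0.036, 6), (-0.032, 9), (-0.028, 8), (-0.024, 10), (-0.02, 8), (-0.016, 41), (-0.012, 40), (-0.008, 3)]
```

```bash
python3 - <<'E'
from h import *
go([.419,-.186,.242],-14.5)
E
```

```text
delta [-0.3413, -0.2256, -0.0048] turn [-0.0001, 0.0, 0.5271]
```

move_arm([
  {"delta_pos": [0.0,0.0,-0.015],"turn": [0.0,0.0,0.0],"fingers": 1.0},
  {"delta_pos": [0.0,-0.005,-0.035],"turn": [0.0,0.0,0.0],"fingers": 1.0},
  {"delta_pos": [0.0,-0.02,-0.055],"turn": [0.0,0.0,0.02],"fingers": 1.0},
  {"delta_pos": [-0.01,-0.04,-0.068],"turn": [0.0,0.0,0.05],"fingers": 1.0},
  {"delta_pos": [-0.035,-0.065,-0.07],"turn": [0.0,0.0,0.1],"fingers": 1.0},
  {"delta_pos": [-0.07,-0.09,-0.07],"turn": [0.0,0.0,0.15],"fingers": 1.0},
  {"delta_pos": [-0.11,-0.115,-0.07],"turn": [0.0,0.0,0.2],"fingers": 1.0},
  {"delta_pos": [-0.15,-0.14,-0.07],"turn": [0.0,0.0,0.26],"fingers": 1.0},
  {"delta_pos": [-0.19,-0.16,-0.07],"turn": [0.0,0.0,0.32],"fingers": 1.0},
  {"delta_pos": [-0.23,-0.18,-0.07],"turn": [0.0,0.0,0.38],"fingers": 1.0},
  {"delta_pos": [-0.265,-0.195,-0.065],"turn": [0.0,0.0,0.44],"fingers": 1.0},
  {"delta_pos": [-0.295,-0.207,-0.06],"turn": [0.0,0.0,0.49],"fingers": 1.0},
])

```text
clock: 6.4
position: [0.4241, -0.1383, 0.2985]
ee_rot: [0.78, 0.625, 0.001, 0.0]
ft_force: [-0.2, -0.4, -5.1]
grip_width: 0.129
grasp_force: 49.6
```

```bash
python3 - <<'E'
from h import *
go([.419,-.186,.24],-14.5)
E
```

```text
delta [-0.0477, 0.0053, 0.0584] turn [0.0018, -0.0016, 0.0336]
```

move_arm([
  {"delta_pos": [-0.02,0.002,0.015],"turn": [0.0,0.0,0.01],"fingers": 1.0},
  {"delta_pos": [-0.036,0.004,0.03],"turn": [0.0,0.0,0.02],"fingers": 1.0},
  {"delta_pos": [-0.045,0.005,0.045],"turn": [0.0,0.0,0.03],"fingers": 1.0},
  {"delta_pos": [-0.048,0.005,0.053],"turn": [0.0,0.0,0.034],"fingers": 1.0},
  {"delta_pos": [-0.048,0.005,0.058],"turn": [0.0,0.0,0.034],"fingers": 1.0},
  {"delta_pos": [-0.048,0.005,0.058],"turn": [0.0,0.0,0.034],"fingers": 1.0},
])

```text
clock: 7.15
position: [0.4191, -0.1837, 0.2391]
ee_rot: [0.789, 0.614, -0.0, -0.0]
ft_force: [0.3, -0.4, -5.3]
grip_width: 0.131
grasp_force: 49.6
```

```bash
python3 - <<'E'
from h import *
o,c=wshot("w5"); print(o["position"],o["ee_rot"],o["ft_force"])
E
```

```text
[ 0.41908492 -0.18369638  0.23913003] [ 7.89442155e-01  6.13824924e-01 -1.28857063e-04 -1.74789066e-04] [ 0.29385932 -0.37165894 -5.31315439]
```

View pics/w5.png

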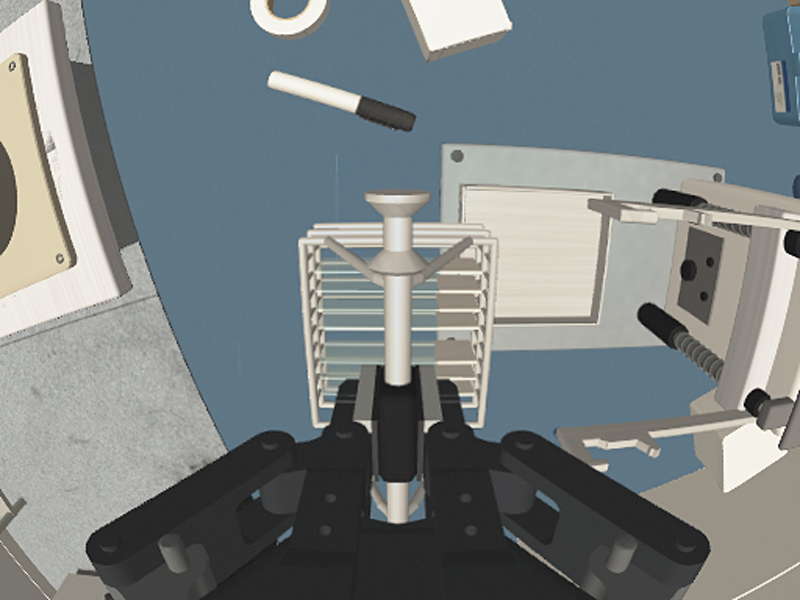

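Wrist view: bar with left groove at about (398,230), left hook tip at (588,203), right hook tip at (557,432), both running right to the column. I'll use depth and rays to place the hooks relative to the bar.

```bash
cat >> h.py <<'E'
def wcloud(d):
    v,u=np.mgrid[0:384,0:512]; x=(u-d["cx"])/d["fx"]; y=(v-d["cy"])/d["fy"]; th=np.hypot(x,y)+1e-9
    z=d["range_z"]; k=z*np.tan(th)/th; P=np.stack([x*k,y*k,z],-1); T=d["tool_from_camera"]
    P=P@T[:3,:3].T+T[:3,3]; return P@Ro.from_quat(d["q"]).as_matrix().T+d["pos"], P
E
python3 - <<'E'
from h import *
d=dict(np.load("w5.npz")); W,T=wcloud(d)
th=np.radians(-14.5); X=np.array([np.cos(th),np.sin(th)]);Y=np.array([-X[1],X[0]])
S=np.stack([W[...,:2]@X,W[...,:2]@Y,W[...,2]],-1)
print("TCP stainer axes",d["pos"][:2]@X,d["pos"][:2]@Y)
ok=(d["range_z"]>0)
for nm,y0,y1 in(("L",-.04,.01),("R",-.165,-.115)):
    m=ok&(S[...,0]>.52)&(S[...,0]<.66)&(S[...,1]>y0)&(S[...,1]<y1)&(S[...,2]>.165)&(S[...,2]<.22)
    P=S[m]; print(nm,m.sum(),P.min(0),P.max(0))
    top=P[P[:,2]>.17]
    for a in np.arange(.525,.66,.005):
        q=P[(P[:,0]>=a)&(P[:,0]<a+.005)]
        if len(q): print(round(float(a),3),len(q),"y",np.percentile(q[:,1],[2,50,98]).round(4),"z",np.percentile(q[:,2],[2,98]).round(4))
# bar: left part in tool coords
m=ok&(abs(T[...,1])<.012)&(T[...,0]>.02)&(T[...,0]<.09)&(abs(T[...,2])<.03); P=T[m]
for a in np.arange(.02,.085,.004):
    q=P[(P[:,0]>=a)&(P[:,0]<a+.004)]
    if len(q): print("bar",round(float(a),3),len(q),"y",np.percentile(q[:,1],[1,99]).round(4),"zmin",np.percentile(q[:,2],2).round(4))
E
```

```text
TCP stainer axes 0.45172998149653865 -0.07291473181128176
L 1208 [ 0.53792193 -0.01440559  0.16813382] [ 0.65964971 -0.0086575   0.2052504 ]
0.535 173 y [-0.0139 -0.0114 -0.0091] z [0.1698 0.204 ]
0.54 87 y [-0.0139 -0.0101 -0.009 ] z [0.1711 0.2049]
0.545 85 y [-0.0136 -0.0099 -0.009 ] z [0.1709 0.2044]
0.55 78 y [-0.0139 -0.0105 -0.009 ] z [0.1706 0.2048]
0.555 38 y [-0.0136 -0.0098 -0.009 ] z [0.1702 0.2045]
0.56 36 y [-0.0108 -0.0094 -0.0089] z [0.1704 0.1863]
0.565 38 y [-0.0139 -0.0102 -0.0088] z [0.1704 0.1868]
0.57 52 y [-0.0137 -0.0106 -0.0089] z [0.1709 0.1867]
0.575 50 y [-0.014  -0.0109 -0.0089] z [0.1702 0.1867]
0.58 73 y [-0.0139 -0.0109 -0.009 ] z [0.1711 0.1906]
0.585 99 y [-0.014  -0.0109 -0.0088] z [0.171  0.1976]
0.59 24 y [-0.0137 -0.0093 -0.0089] z [0.1704 0.1968]
0.595 13 y [-0.0098 -0.0092 -0.0088] z [0.1698 0.1804]
0.6 14 y [-0.0119 -0.0094 -0.0091] z [0.17   0.1811]
0.605 41 y [-0.0139 -0.0106 -0.0088] z [0.1698 0.181 ]
0.61 37 y [-0.0137 -0.011  -0.0089] z [0.1699 0.1814]
0.615 34 y [-0.0139 -0.0109 -0.0088] z [0.1698 0.1812]
0.62 32 y [-0.0136 -0.0108 -0.00
[... 1752 characters left out ...]
y [-0.1375 -0.1334 -0.1323] z [0.1682 0.1806]
0.655 42 y [-0.1378 -0.1334 -0.1321] z [0.168  0.1802]
bar 0.02 141 y [-0.004  0.004] zmin -0.0119
bar 0.024 146 y [-0.0039  0.0039] zmin -0.0121
bar 0.028 143 y [-0.0039  0.0039] zmin -0.012
bar 0.032 154 y [-0.0038  0.0039] zmin -0.0119
bar 0.036 154 y [-0.0038  0.0038] zmin -0.012
bar 0.04 215 y [-0.0111  0.0112] zmin -0.0119
bar 0.044 334 y [-0.0117  0.0118] zmin -0.0119
bar 0.048 218 y [-0.0082  0.0083] zmin -0.0161
bar 0.052 342 y [-0.007  0.007] zmin -0.0152
bar 0.056 173 y [-0.0036  0.0036] zmin -0.012
bar 0.06 174 y [-0.004   0.0041] zmin -0.0124
bar 0.064 208 y [-0.0067  0.0059] zmin -0.015
bar 0.068 434 y [-0.0088  0.0084] zmin -0.0168
```

```bash
python3 - <<'E'
from h import *
d=dict(np.load("w5.npz")); W,T=wcloud(d)
th=np.radians(-14.5); X=np.array([np.cos(th),np.sin(th)]);Y=np.array([-X[1],X[0]])
S=np.stack([W[...,:2]@X,W[...,:2]@Y,W[...,2]],-1); ok=d["range_z"]>0
for nm,y0,y1 in(("L",-.04,.01),("R",-.165,-.115)):
    m=ok&(S[...,0]>.52)&(S[...,0]<.66)&(S[...,1]>y0)&(S[...,1]<y1)&(S[...,2]>.165)&(S[...,2]<.22); P=S[m]
    lip=P[P[:,2]>.2015]; print(nm,"lip top x",np.percentile(lip[:,0],[0,2,98,100]).round(4),"z",np.median(lip[:,2]),"tip min x",P[:,0].min(),
      "y edges",np.percentile(P[:,1],[1,99]).round(4))
    g=P[(P[:,2]>.188)&(P[:,0]>.57)]; print("guide x at z~.188-.19",g[g[:,2]<.19][:,0].min() if (g[:,2]<.19).any() else None, "peak z",g[:,2].max(), "x range",g[:,0].min(),g[:,0].max())
m=ok&(abs(T[...,1])<.002)&(T[...,0]>.035)&(T[...,0]<.09)&(abs(T[...,2])<.03); P=T[m]
for a in np.arange(.035,.08,.0015):
    q=P[(P[:,0]>=a)&(P[:,0]<a+.0015)]
    if len(q): print("bar",round(float(a),4),"zmin",q[:,2].min().round(4))
o=Ro.from_quat(d["q"]).as_matrix(); print("tool y heading",np.degrees(np.arctan2(o[1,1],o[0,1])),"tilt",o[2])
E
```

```text
L lip top x [0.5382 0.5388 0.556  0.5567] z 0.2034092360129035 tip min x 0.5379219267217018 y edges [-0.014  -0.0088]
guide x at z~.188-.19 0.5823410623529294 peak z 0.19837100558443685 x range 0.5823410623529294 0.5926548071511595
R lip top x [0.5468 0.5471 0.5565 0.5567] z 0.20292680270497654 tip min x 0.5386013866648187 y edges [-0.138  -0.1321]
guide x at z~.188-.19 0.5834627513300383 peak z 0.19738497894921184 x range 0.5834627513300383 0.59344304657172
bar 0.035 zmin -0.0122
bar 0.0365 zmin -0.0124
bar 0.038 zmin -0.012
bar 0.0395 zmin -0.0123
bar 0.041 zmin -0.012
bar 0.0425 zmin -0.012
bar 0.044 zmin -0.0125
bar 0.0455 zmin -0.0119
bar 0.047 zmin -0.0127
bar 0.0485 zmin -0.0144
bar 0.05 zmin -0.0169
bar 0.0515 zmin -0.0164
bar 0.053 zmin -0.0151
bar 0.0545 zmin -0.0135
bar 0.056 zmin -0.012
bar 0.0575 zmin -0.0123
bar 0.059 zmin -0.0124
bar 0.0605 zmin -0.0123
bar 0.062 zmin -0.0126
bar 0.0635 zmin -0.0126
bar 0.065 zmin -0.0135
bar 0.0665 zmin -0.0152
bar 0.068 zmin -0.017
bar 0.0695 zmin -0.0172
bar 0.071 zmin -0.0148
tool y heading -14.266824349179482 tilt [ 1.11293755e-05 -4.34163067e-04 -9.99999906e-01]
```

move_arm([
  {"delta_pos": [0.001,0.01,0.0],"turn": [0.0,0.0,0.0],"fingers": 1.0},
  {"delta_pos": [0.001,0.028,0.0],"turn": [0.0,0.0,0.0],"fingers": 1.0},
  {"delta_pos": [0.001,0.05,0.0],"turn": [0.0,0.0,0.0],"fingers": 1.0},
  {"delta_pos": [0.001,0.072,0.0],"turn": [0.0,0.0,0.0],"fingers": 1.0},
  {"delta_pos": [0.001,0.092,0.0],"turn": [0.0,0.0,0.0],"fingers": 1.0},
  {"delta_pos": [0.001,0.107,0.0],"turn": [0.0,0.0,0.0],"fingers": 1.0},
  {"delta_pos": [0.001,0.115,0.0],"turn": [0.0,0.0,0.0],"fingers": 1.0},
  {"delta_pos": [0.001,0.118,0.0],"turn": [0.0,0.0,0.0],"fingers": 1.0},
  {"delta_pos": [0.001,0.118,0.0],"turn": [0.0,0.0,0.0],"fingers": 1.0},
])

```text
clock: 8.32
position: [0.5335, -0.2125, 0.2393]
ee_rot: [0.79, 0.613, -0.0, -0.0]
ft_force: [-0.6, 0.4, -4.6]
grip_width: 0.133
grasp_force: 49.7
```

```bash
cat > rel.py <<'E'
import sys
from h import *
o,d=wshot(sys.argv[1],(150,400,60,248)); d=dict(d,pos=o["position"],q=o["ee_rot"]); W,T=wcloud(d); ok=d["range_z"]>0
th=np.radians(-14.3); X=np.array([np.cos(th),np.sin(th)]);Y=np.array([-X[1],X[0]])
print("TCP stainer",(d["pos"][:2]@X).round(4),(d["pos"][:2]@Y).round(4),d["pos"][2].round(4),"ft",o["ft_force"].round(2),o["clock"])
# left hook plate seen in tool coords: points with tool x in .05-.075 outside |y|<.005 bar
for nm,x0,x1 in(("L",.05,.075),("R",-.085,-.045)):
    m=ok&(T[...,0]>x0)&(T[...,0]<x1)&(abs(T[...,1])<.16)&(T[...,2]>-.03)&(T[...,2]<.09); P=T[m]
    pl=P[(P[:,1]>.045)&(P[:,1]<.09)]
    if len(pl): print(nm,"plate x edges",np.percentile(pl[:,0],[2,98]).round(4),"plate top z",np.percentile(pl[:,2],3).round(4))
    for a in np.arange(-.04,.05,.004):
        q=P[(P[:,1]>=a)&(P[:,1]<a+.004)&((P[:,2]>0.0)|(abs(P[:,1])>.012))]
        if len(q)>3: print("  y",round(float(a),3),len(q),"top z",np.percentile(q[:,2],2).round(4))
E
python3 rel.py w6
```

```text
TCP stainer 0.5694 -0.0742 0.2393 ft [-0.62  0.39 -4.63] 8.325
L plate x edges [0.0584 0.0633] plate top z 0.0581
  y -0.032 48 top z 0.0349
  y -0.028 103 top z 0.0344
  y -0.024 105 top z 0.0345
  y -0.02 112 top z 0.0346
  y -0.016 87 top z 0.0344
  y -0.012 6 top z 0.0573
  y 0.008 12 top z 0.0524
  y 0.012 69 top z 0.047
  y 0.016 100 top z 0.0415
  y 0.02 66 top z 0.0417
  y 0.024 45 top z 0.0587
  y 0.028 48 top z 0.0583
  y 0.032 48 top z 0.0582
  y 0.036 48 top z 0.0579
  y 0.04 55 top z 0.0584
  y 0.044 53 top z 0.0579
  y 0.048 50 top z 0.0581
R plate x edges [-0.0648 -0.0601] plate top z 0.059
  y -0.04 47 top z 0.0574
  y -0.036 24 top z 0.0577
  y -0.012 39 top z 0.0035
  y -0.008 40 top z 0.0004
  y 0.004 55 top z 0.0003
  y 0.008 43 top z 0.0036
  y 0.032 23 top z 0.0573
  y 0.036 44 top z 0.0576
  y 0.04 40 top z 0.0573
  y 0.044 29 top z 0.0628
  y 0.048 34 top z 0.0622
```

View pics/w6.png

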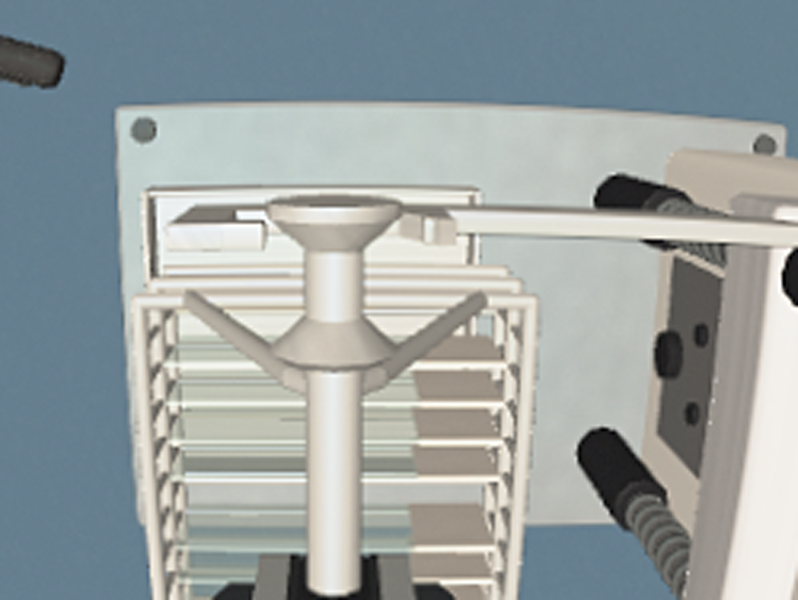

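The left hook plate lies under the left groove, with the lip at (215,230) in front of the bar and the guide at (425,225) behind it. So the bar is centred over the mouth; now I'll descend.

move_arm([
  {"delta_pos": [0.0005,0.0,0.005],"turn": [0.0,0.0,0.0],"fingers": 1.0},
  {"delta_pos": [0.0005,0.0,0.014],"turn": [0.0,0.0,0.0],"fingers": 1.0},
  {"delta_pos": [0.0005,0.0,0.024],"turn": [0.0,0.0,0.0],"fingers": 1.0},
  {"delta_pos": [0.0005,0.0,0.033],"turn": [0.0,0.0,0.0],"fingers": 1.0},
  {"delta_pos": [0.0005,0.0,0.04],"turn": [0.0,0.0,0.0],"fingers": 1.0},
  {"delta_pos": [0.0005,0.0,0.045],"turn": [0.0,0.0,0.0],"fingers": 1.0},
  {"delta_pos": [0.0005,0.0,0.049],"turn": [0.0,0.0,0.0],"fingers": 1.0},
  {"delta_pos": [0.0005,0.0,0.052],"turn": [0.0,0.0,0.0],"fingers": 1.0},
  {"delta_pos": [0.0005,0.0,0.054],"turn": [0.0,0.0,0.0],"fingers": 1.0},
  {"delta_pos": [0.0005,0.0,0.0545],"turn": [0.0,0.0,0.0],"fingers": 1.0},
  {"delta_pos": [0.0005,0.0,0.0545],"turn": [0.0,0.0,0.0],"fingers": 1.0},
])

```text
clock: 9.75
position: [0.5337, -0.212, 0.1848]
ee_rot: [0.79, 0.613, 0.0, 0.0]
ft_force: [-0.1, 0.4, -5.1]
grip_width: 0.13
grasp_force: 49.6
```

```bash
python3 rel.py w7; python3 - <<'E'
from h import *
F=[]
for i in range(5): F.append(get_obs()["ft_force"]); camera("top")
print(np.mean(F,0))
E
```

```text
TCP stainer 0.5696 -0.0736 0.1848 ft [-0.15  0.42 -5.12] 9.75
L plate x edges [0.0575 0.0627] plate top z 0.0037
  y -0.032 131 top z -0.0198
  y -0.028 227 top z -0.0198
  y -0.024 235 top z -0.0201
  y -0.02 237 top z -0.0197
  y -0.016 232 top z -0.0195
  y -0.012 109 top z 0.0014
  y -0.008 74 top z 0.0001
  y 0.004 38 top z 0.0
  y 0.008 54 top z 0.0001
  y 0.012 155 top z -0.0075
  y 0.016 202 top z -0.0135
  y 0.02 133 top z -0.0127
  y 0.024 92 top z 0.004
  y 0.028 115 top z 0.0037
  y 0.032 99 top z 0.0041
  y 0.036 105 top z 0.0039
  y 0.04 103 top z 0.0039
  y 0.044 108 top z 0.0039
  y 0.048 97 top z 0.0037
R plate x edges [-0.0626 -0.0606] plate top z 0.0094
  y -0.04 47 top z 0.0577
  y -0.036 24 top z 0.0585
  y -0.012 96 top z 0.0044
  y -0.008 65 top z 0.0004
  y 0.004 88 top z 0.0003
  y 0.008 88 top z 0.0045
  y 0.032 23 top z 0.0577
  y 0.036 43 top z 0.0577
  y 0.04 26 top z 0.0579
[-0.31738262  0.15306281 -4.83964081]
```

View pics/w7.png

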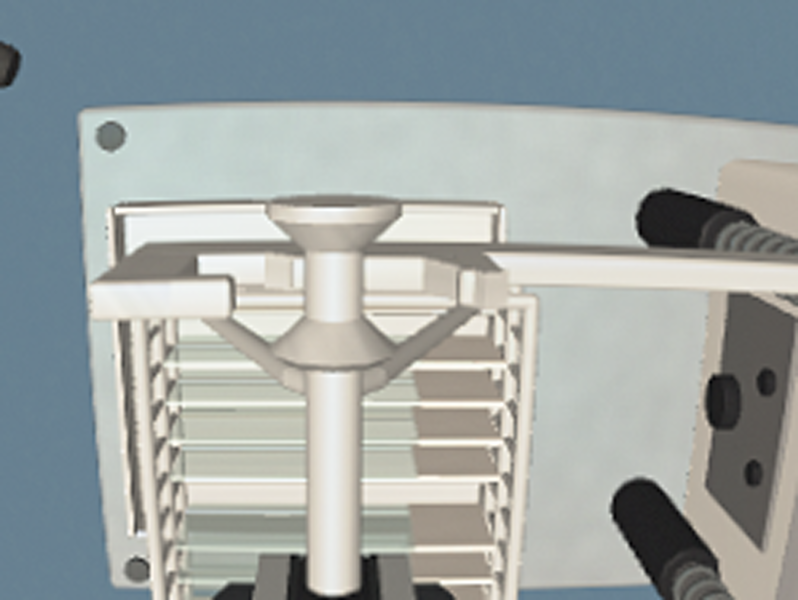

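The bar hangs in the mouth: lip at (165,295) in front, guide at (470,285) behind, and the groove is centred on the plate. The bar has about 2 mm clearance under the lip and over the ledge, so I'll draw it forward.

move_arm([
  {"delta_pos": [0.0,-0.002,0.0],"turn": [0.0,0.0,0.0],"fingers": 1.0},
  {"delta_pos": [0.0,-0.005,0.0],"turn": [0.0,0.0,0.0],"fingers": 1.0},
  {"delta_pos": [0.0,-0.009,0.0],"turn": [0.0,0.0,0.0],"fingers": 1.0},
  {"delta_pos": [0.0,-0.012,0.0],"turn": [0.0,0.0,0.0],"fingers": 1.0},
  {"delta_pos": [0.0,-0.014,0.0],"turn": [0.0,0.0,0.0],"fingers": 1.0},
  {"delta_pos": [0.0,-0.0145,0.0],"turn": [0.0,0.0,0.0],"fingers": 1.0},
  {"delta_pos": [0.0,-0.0145,0.0],"turn": [0.0,0.0,0.0],"fingers": 1.0},
])

```text
clock: 10.92
position: [0.5197, -0.2084, 0.1848]
ee_rot: [0.79, 0.613, 0.0, 0.0]
ft_force: [0.4, -0.9, -4.9]
grip_width: 0.132
grasp_force: 49.6
```

```bash
cat > st.py <<'E'
import sys
from h import *
F=[];N=int(sys.argv[1])
for i in range(N):
    o=get_obs(); F.append(np.r_[o["ft_force"],o["torque"]]); c=camera("wrist")
print("ft",np.mean(F,0).round(3),"pos",o["position"].round(4),o["clock"])
d=dict(c,pos=o["position"],q=o["ee_rot"]); W,T=wcloud(d); ok=d["range_z"]>0
P=T[ok&(T[...,0]>.055)&(T[...,0]<.066)&(T[...,1]>-.03)&(T[...,1]<.1)&(T[...,2]>-.04)&(T[...,2]<.03)]
a=P[(P[:,1]<-.006)]; lz=np.percentile(a[:,2],3); lip=a[a[:,2]<lz+.003]
pl=P[(P[:,1]>.06)&(P[:,1]<.09)]
e=P[(P[:,1]>.01)&(P[:,1]<.06)]; g=e[e[:,2]<np.percentile(pl[:,2],3)-.006]
print("lip top z",np.median(lip[:,2]).round(4),"front/rear y",lip[:,1].min().round(4),lip[:,1].max().round(4),"plate top z",np.percentile(pl[:,2],3).round(4),"plate x",np.percentile(pl[:,0],[2,98]).round(4),"guide y",g[:,1].min().round(4),g[:,1].max().round(4))
print("plate world z",(W[ok&(T[...,0]>.055)&(T[...,0]<.066)&(T[...,1]>.06)&(T[...,1]<.09)&(T[...,2]>-.04)&(T[...,2]<.03)][:,2]).max().round(4))
E
python3 st.py 2
```

```text
ft [ 0.455 -0.664 -4.968  0.01  -0.024  0.009] pos [ 0.5197 -0.2084  0.1848] 10.975
lip top z -0.0186 front/rear y -0.016 -0.006 plate top z 0.0036 plate x [0.0576 0.0626] guide y 0.0104 0.0376
plate world z 0.1821
```

move_arm([
  {"delta_pos": [0.0,0.0,0.001],"turn": [0.0,0.0,0.0],"fingers": 1.0},
  {"delta_pos": [0.0,0.0,0.0025],"turn": [0.0,0.0,0.0],"fingers": 1.0},
  {"delta_pos": [0.0,0.0,0.004],"turn": [0.0,0.0,0.0],"fingers": 1.0},
  {"delta_pos": [0.0,0.0,0.0055],"turn": [0.0,0.0,0.0],"fingers": 1.0},
  {"delta_pos": [0.0,0.0,0.0065],"turn": [0.0,0.0,0.0],"fingers": 1.0},
  {"delta_pos": [0.0,0.0,0.0075],"turn": [0.0,0.0,0.0],"fingers": 1.0},
  {"delta_pos": [0.0,0.0,0.0085],"turn": [0.0,0.0,0.0],"fingers": 1.0},
  {"delta_pos": [0.0,0.0,0.0095],"turn": [0.0,0.0,0.0],"fingers": 1.0},
  {"delta_pos": [0.0,0.0,0.0105],"turn": [0.0,0.0,0.0],"fingers": 1.0},
  {"delta_pos": [0.0,0.0,0.011],"turn": [0.0,0.0,0.0],"fingers": 1.0},
  {"delta_pos": [0.0,0.0,0.011],"turn": [0.0,0.0,0.0],"fingers": 1.0},
])

```text
clock: 12.4
position: [0.5196, -0.2084, 0.1737]
ee_rot: [0.79, 0.613, -0.0, -0.0]
ft_force: [-0.7, 1.0, -3.7]
grip_width: 0.128
grasp_force: 49.8
```

```bash
python3 st.py 8
```

```text
ft [-0.913  0.563 -3.339  0.094  0.175 -0.007] pos [ 0.5196 -0.2085  0.1738] 12.75
lip top z -0.0252 front/rear y -0.0162 -0.006 plate top z -0.0027 plate x [0.0578 0.0626] guide y 0.0172 0.0374
plate world z 0.1771
```

move_arm([
  {"delta_pos": [0.0,0.0,0.0015],"turn": [0.0,0.0,0.0],"fingers": 1.0},
  {"delta_pos": [0.0,0.0,0.003],"turn": [0.0,0.0,0.0],"fingers": 1.0},
  {"delta_pos": [0.0,0.0,0.0045],"turn": [0.0,0.0,0.0],"fingers": 1.0},
  {"delta_pos": [0.0,0.0,0.006],"turn": [0.0,0.0,0.0],"fingers": 1.0},
  {"delta_pos": [0.0,0.0,0.0075],"turn": [0.0,0.0,0.0],"fingers": 1.0},
  {"delta_pos": [0.0,0.0,0.009],"turn": [0.0,0.0,0.0],"fingers": 1.0},
  {"delta_pos": [0.0,0.0,0.0105],"turn": [0.0,0.0,0.0],"fingers": 1.0},
  {"delta_pos": [0.0,0.0,0.0115],"turn": [0.0,0.0,0.0],"fingers": 1.0},
  {"delta_pos": [0.0,0.0,0.0125],"turn": [0.0,0.0,0.0],"fingers": 1.0},
  {"delta_pos": [0.0,0.0,0.013],"turn": [0.0,0.0,0.0],"fingers": 1.0},
  {"delta_pos": [0.0,0.0,0.013],"turn": [0.0,0.0,0.0],"fingers": 1.0},
])

```text
clock: 14.18
position: [0.5197, -0.2085, 0.1608]
ee_rot: [0.79, 0.613, 0.0, 0.0]
ft_force: [-1.1, 0.4, 0.0]
grip_width: 0.134
grasp_force: 50.2
```

```bash
python3 st.py 24
```

```text
ft [-0.419  0.098 -0.094  0.03   0.11  -0.007] pos [ 0.5196 -0.2085  0.1608] 15.325
lip top z -0.0253 front/rear y -0.0162 -0.006 plate top z -0.0027 plate x [0.0573 0.0626] guide y 0.0112 0.0372
plate world z 0.1641
```

move_arm([
  {"delta_pos": [0.0,0.0,0.0003],"turn": [0.0,0.0,0.0],"fingers": 1.0},
  {"delta_pos": [0.0,0.0,0.0003],"turn": [0.0,0.0,0.0],"fingers": 1.0},
  {"delta_pos": [0.0,0.0,0.0003],"turn": [0.0,0.0,0.0],"fingers": 1.0},
  {"delta_pos": [0.0,0.0,0.0003],"turn": [0.0,0.0,0.0],"fingers": 1.0},
], force=20)

```text
clock: 15.88
position: [0.5197, -0.2085, 0.1605]
ee_rot: [0.79, 0.613, 0.0, 0.0]
ft_force: [-0.3, 0.0, -1.1]
grip_width: 0.129
grasp_force: 50.2
```

```bash
python3 st.py 24
```

```text
ft [ 0.022 -0.241 -0.187 -0.024 -0.04   0.006] pos [ 0.5196 -0.2085  0.1605] 17.025
lip top z -0.0253 front/rear y -0.0161 -0.006 plate top z -0.0027 plate x [0.0573 0.0626] guide y 0.0163 0.0375
plate world z 0.1643
```

move_arm([
  {"delta_pos": [0.0,0.0,0.0002],"turn": [0.0,0.0,0.0],"fingers": 1.0},
  {"delta_pos": [0.0,0.0,0.0004],"turn": [0.0,0.0,0.0],"fingers": 1.0},
  {"delta_pos": [0.0,0.0,0.0004],"turn": [0.0,0.0,0.0],"fingers": 1.0},
  {"delta_pos": [0.0,0.0,0.0004],"turn": [0.0,0.0,0.0],"fingers": 1.0},
])

```text
clock: 17.58
position: [0.5196, -0.2085, 0.1601]
ee_rot: [0.79, 0.613, 0.0, -0.0]
ft_force: [0.2, 1.0, -0.4]
grip_width: 0.13
grasp_force: 50.2
```

```bash
python3 st.py 30
```

```text
ft [ 0.426 -0.303 -0.154 -0.056 -0.093  0.005] pos [ 0.5196 -0.2084  0.1601] 19.025
lip top z -0.0253 front/rear y -0.0162 -0.006 plate top z -0.0028 plate x [0.0574 0.0626] guide y 0.0104 0.0375
plate world z 0.1641
```

move_arm([
  {"delta_pos": [0.0,0.0,0.0],"turn": [0.0,0.0,0.0],"fingers": 0.85},
  {"delta_pos": [0.0,0.0,0.0],"turn": [0.0,0.0,0.0],"fingers": 0.75},
  {"delta_pos": [0.0,0.0,0.0],"turn": [0.0,0.0,0.0],"fingers": 0.65},
  {"delta_pos": [0.0,0.0,0.0],"turn": [0.0,0.0,0.0],"fingers": 0.6},
  {"delta_pos": [0.0,0.0,0.0],"turn": [0.0,0.0,0.0],"fingers": 0.6},
  {"delta_pos": [0.0,0.0,0.0],"turn": [0.0,0.0,0.0],"fingers": 0.6},
])

```text
clock: 19.82
position: [0.5196, -0.2084, 0.1601]
ee_rot: [0.79, 0.613, 0.0, -0.0]
ft_force: [0.2, 0.1, 0.8]
grip_width: 0.4
grasp_force: 0.0
```

```bash
python3 st.py 3; python3 - <<'E'
from h import *
o,c=wshot("w8",(130,380,80,267)); print(o["grip_width"])
E
```

```text
ft [-0.442 -0.155 -0.164  0.009 -0.03  -0.006] pos [ 0.5196 -0.2085  0.16  ] 19.925
lip top z -0.0258 front/rear y -0.0161 -0.006 plate top z -0.0035 plate x [0.0575 0.0626] guide y 0.0209 0.0374
plate world z 0.1644
0.400800217024959
```

View pics/w8.png

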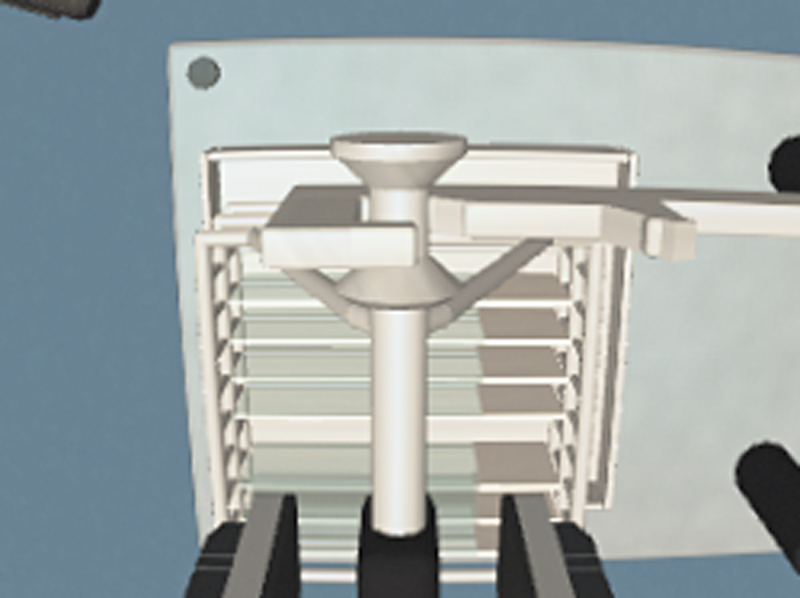

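The bar lies under the lip at (340,240) in the seat, the fingers are clear on both sides, and the arm moved only about 0.5 mm. Now I'll withdraw.

move_arm([
  {"delta_pos": [0.0,0.0,-0.005],"turn": [0.0,0.0,0.0],"fingers": 0.6},
  {"delta_pos": [0.0,0.0,-0.015],"turn": [0.0,0.0,0.0],"fingers": 0.6},
  {"delta_pos": [0.0,0.0,-0.03],"turn": [0.0,0.0,0.0],"fingers": 0.6},
  {"delta_pos": [0.0,0.0,-0.05],"turn": [0.0,0.0,0.0],"fingers": 0.6},
  {"delta_pos": [0.0,0.0,-0.075],"turn": [0.0,0.0,0.0],"fingers": 0.6},
  {"delta_pos": [0.0,0.0,-0.1],"turn": [0.0,0.0,0.0],"fingers": 0.6},
  {"delta_pos": [0.0,0.0,-0.115],"turn": [0.0,0.0,0.0],"fingers": 0.6},
  {"delta_pos": [0.0,0.0,-0.12],"turn": [0.0,0.0,0.0],"fingers": 0.6},
  {"delta_pos": [0.0,0.0,-0.12],"turn": [0.0,0.0,0.0],"fingers": 0.6},
])

```text
clock: 21.15
position: [0.5195, -0.2084, 0.2798]
ee_rot: [0.79, 0.613, -0.0, -0.0]
ft_force: [0.6, -0.7, -0.2]
grip_width: 0.399
grasp_force: 0.0
```

```bash
python3 - <<'E'
from h import *
o,c=wshot("w9"); d=dict(c,pos=o["position"],q=o["ee_rot"]); W,T=wcloud(d)
th=np.radians(-14.5); X=np.array([np.cos(th),np.sin(th)]);Y=np.array([-X[1],X[0]])
S=np.stack([W[...,:2]@X-.555,W[...,:2]@Y+.0733,W[...,2]],-1)
for s in(1,-1):
    b=(abs(S[...,0])<.01)&(S[...,1]*s>.03)&(S[...,1]*s<.042)&(S[...,2]>.13)&(S[...,2]<.2); P=S[b]
    top=P[P[:,2]>P[:,2].max()-.0015] if len(P) else P
    print("bar",s,len(P),P[:,2].max() if len(P) else None,np.median(top,0) if len(P) else None)
    p=(S[...,0]>.05)&(S[...,0]<.1)&(abs(S[...,1]*s-.062)<.006)&(S[...,2]>.14); print("plate top z",np.percentile(S[p][:,2],97) if p.any() else None)
E
```

```text
bar 1 139 0.17326358685363324 [-0.00030509  0.03742147  0.17212728]
plate top z 0.16345530791827184
bar -1 106 0.17298676070007357 [ 0.0007536  -0.03765901  0.17177587]
plate top z 0.16312500398413352
```

```bash
python3 -c "
from workcell import hand_in; print(hand_in())"
```

```text
the job is handed in; nothing more can be done
None
```

The basket hangs level in both hook seats of the stainer's sprung arm, which carries its full weight at a sink of about 18 mm and moved only about 0.5 mm when I let go; the robot is clear and the job is handed in at about 21 s, though `hand_in()` gave no verdict.

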